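Shift the kitchen mixer into third gear and switch it on

ROBOT

A 6-joint arm with a two-finger parallel gripper is mounted at the origin on a cart in front of the work surface, level with it; the furniture and walls round the work are solid. World frame = base frame: x ahead of the robot, y to its left, z up, the work surface at z = 0. Lengths are in mm, angles in degrees, forces in N, time in s.
With the tool pointing down it reaches from about 350 to 850 mm from the base axis. Payload 8.1 kg.
Tool frame: the origin (TCP) lies at the very end of the fingers, on their centre line; the grasp point (between the pads) lies 19 mm behind it (r.grip_depth is the distance from the TCP to the grasp point, in mm); y points along the fingers, z is the direction in which the jaws open and shut, and the axes are right-handed (so a half turn about y gives the same grasp; the last joint's range is limited). The gripper opens to 85 mm and grips with 20 to 120 N. Pads are 22 mm wide; open, the fingers measure 114 mm over their backs; the gripper's body (76 mm by 85 mm) begins 54 mm behind the grasp point. The pads swing forward as they close: fully open they stand 13 mm farther back than shut.
Start: joints at [58.132, 7.471, 85.268, -0, 87.261, -4.893], TCP at [272.14, 534.738, 231.292] pointing down, gripper open.
Joint ranges: [-169.43, 169.43], [-51.17, 129.36], [1.28, 143.12], [-76.62, 256.62], [0, 156.53], [-152.29, 152.29]. Speed limits (degrees/s): [136.94, 136.94, 159.86, 180, 180, 180].

INTERFACE

Orientations are given as [roll, pitch, yaw] about the fixed x, y, z axes, in that order (R = Rz(yaw) Ry(pitch) Rx(roll)).
In Python, from bench import readout, eyes, r gives the robot as it stands. The module is installed in compiled form; this text tells all that it offers.
- The arm moves only by the tool move_arm, never from a script. Its argument "motion" is text: rows parted by semicolons, each of 6 numbers parted by spaces: the shift along the world's x, y, z in cm, then the turn, a rotation vector about the world's x, y, z in degrees. A call has 1 to 10 rows; each row is the pose to reach, as a shift and turn from the pose commanded when the call began; what a row does not reach only later rows make up. A row lasts 1/12 s, in which the tool goes at most 41.7 mm and 7.16 degrees, less where a joint would pass 70% of its speed; a pose out of reach is approached as far as the arm can. A call with a gripper value outside its range is refused whole. "fingers" is the finger opening in cm, from 0 to 8.54, set as the call begins (left out, the last holds). The fingers move at their own pace and stop on an object; "squeeze" is the grip in N (left out, the last holds). Time passes only in rows, so rows that repeat a pose let the fingers close. It gives the time, the measured TCP pose, the force and the opening at its end, in the units of the state.
- readout.sense(): the state, without advancing time (a new reading comes with each control period).
- eyes.snapshot(name): name is "scene" or "top"; returns a dict with "image" (480x640x3 uint8, blue, green, red), "fx", "fy", "cx", "cy" (pixels), "world_to_cam" (4x4, takes a point from world to camera coordinates). Camera axes: x right, y down, z forward; pixel columns grow to the right and rows downward; lengths in mm; the calibration is good to about 2 mm. A picture is of the moment at which its call begins. There is no depth.
- r.hand_in(): hands the job in, once; it reports no verdict.
The state is a dict: "time": time; "joint_pos": joint angles; "qd": joint speeds; "joint_efforts": joint torques, N m; "tool_pos": TCP position; "tcp_rot": TCP orientation; "ft_force": force on the tool from outside, world axes, zero at the start; "wrist_torque": the same for the moment, N m; "finger_gap": finger opening in mm.
Only numpy, scipy, OpenCV 4.12 (cv2) and the standard library are available. Lean on these libraries where they do the work, as an engineer would, in place of code of your own. Each camera call takes 0.05 s, during which the arm holds its last target. There are 200 camera calls.

TASK

The mixer's gear lever stands in second, the near left-hand slot of its H-shaped gate: push it to the cross channel, across to the right and then forward until it is fully home in third, the far right-hand slot marked with three dots. Only then switch the mixer on by pressing down the far end of the rocker switch on the same housing. Only push the lever, without ever pinching its grip between the fingers, and leave the salt shaker, the yoghurt pot and the spice jar where they stand.

Things in the scene. Friction and masses are not known exactly. Their poses are not given: they have to be found in the camera images.
- mixer: Fixed white kitchen mixer, 350 (x) by 190 mm (y): in front a box-shaped gearbox housing (170 x 190 mm, top 100 mm above the worktop) with gear gate and, to its left, a rocker switch; behind it a bowl. Origin on the worktop under the mixer's middle. Own axes: x forward (away from the robot, turned by at most 0.2 rad), y left, z up; left, right, near, far and forward are meant in these axes.
- bowl (a point): Centre of the rim of the mixer's steel bowl (180 mm across, rim 161 mm above the worktop, beater bridge up to 168 mm), behind the housing; 81 mm forward of the mixer's origin.
- gate (a point): Centre of the H-shaped gate, on top of its steel plate (82 x 77 mm), 105 mm above the worktop (x -100, y -28 mm of the mixer). The cross channel (neutral, 14 mm wide) runs along y through it; slots 14 mm wide leave its ends 17 mm left and right of here: far left (one dot, first), near left (two dots), far right (three dots, third), near right (four dots). The lever's rod is 10 mm thick.
- lever_pivot (a point): Point about which the lever swings, inside the housing, 70 mm below point gate. With a = lever_across and f = lever_fore the centre of the grip lies at 124 mm x (sin f, -sin a cos f, cos a cos f) from here, in the mixer's axes.
- lever_fore (a joint): Fore-and-aft angle of the lever, rad: 0 = in the cross channel, grows forward; +0.298 = home at the end of a far slot, -0.298 = home in a near slot. The lever stays where it is left; moving it takes 1 to 2 N at the grip. It starts in the near left-hand slot, between -0.29 and -0.14.
- lever_across (a joint): Sideways angle of the lever, rad: 0 = upright in the middle, grows to the right. About -0.24 in the left-hand slots (as found), +0.24 (0.22 to 0.258) in the right-hand slots. It can change only while lever_fore is within about 0.03 of 0; the rounded noses (4 mm) of the lands between the slots lead the rod in from about 0.06.
- grip (a point): Centre of the lever's black square grip, 26 x 26 mm and 46 mm high (a cap adds 5 mm), on top of the rod; it tilts with the lever. With the lever upright the centre is 159 mm and the lower end 136 mm above the worktop, 31 mm above the gate plate.
- rocker_far_end (a point): The place to press the switch: on top of its black paddle (52 mm along x, 26 mm wide, in a low bezel left of the gate), 17 mm from the paddle's pivot towards its far end. Pressed straight down by about 5 mm it is on. The pivot is at x = -85, y = +52 mm in the mixer's axes, 108 mm above the worktop.
- pad_far: Soft inlay on the far (+x) side of the grip, 21 mm wide, 42 mm high; origin at its centre, 11 mm from the grip's axis.
- pad_near: Soft inlay on the near (-x) side of the grip, likewise. Pushing on it moves the lever forward.
- pad_left: Soft inlay on the left (+y) side of the grip, likewise. Pushing on it moves the lever to the right.
- pad_right: Soft inlay on the right (-y) side of the grip, likewise.
- rocker (a joint): Angle of the rocker switch, rad: 0 = off (far end up, as found), 0.30 = on (far end down). It needs about 2 N at its far end and stays where it is put.
- salt_shaker: Loose glass salt shaker, 44 mm across, 90 mm high, beside the mixer on its right. A bystander; origin under its middle.
- yoghurt_pot: Loose yoghurt pot, 72 mm across, 71 mm high, beside the mixer on its right. A bystander; origin under its middle.
- spice_jar: Loose spice jar with a red cap, 47 mm across, 97 mm high, beside the mixer on its right. A bystander; origin under its middle.

How it is judged (in metres and radians):
On the way, in this order (a step that is already met when the one before it is completed fails the run):
1. the lever is home in third, the far right-hand slot (value of joint lever_across above 0.19 rad and value of joint lever_fore above 0.25 rad), for 0.2 s.
2. the rocker switch is on, with the lever in third (all of step 1 and value of joint rocker above 0.24 rad), for 0.2 s.
At the end, for the whole second after the job is handed in: The lever rests in the far right-hand slot (across angle over 0.19, fore angle over 0.25 of 0.298 rad), the rocker is on (over 0.24 of 0.30 rad), and salt shaker, yoghurt pot and spice jar stand within 15 mm of where they were (all of step 2 and velocity of joint lever_fore between -0.05 and 0.05 rad/s and distance of each of salt_shaker, yoghurt_pot, spice_jar from where it was at the start of the episode below 0.015 m); the robot touches nothing.
It fails at once if the mixer is switched on before the lever is home in third (or the lever leaves third with the mixer on) (value of joint rocker above 0.15 rad and not (value of joint lever_across above 0.19 rad and value of joint lever_fore above 0.25 rad)).
It fails at once if the lever's grip is pinched: the fingers press on two opposite sides at once ((contact force between the fingers and pad_far above 2 N and contact force between the fingers and pad_near above 2 N) or (contact force between the fingers and pad_left above 2 N and contact force between the fingers and pad_right above 2 N)).
It fails at once if a bystander is knocked over, lifted or pushed away (distance of any of salt_shaker, yoghurt_pot, spice_jar from where it was at the start of the episode above 0.02 m or angle between any of yoghurt_pot, spice_jar, salt_shaker's own z axis and vertical above 0.5 rad).
It also fails if it takes over 58 s, if anything falls off the work surface, if the arm or the gripper's body presses on something with over 40 N, if the wrist force passes 120 N, or if a joint passes its speed limit or range.

## Working session

There is one attempt and no reset: what is moved stays moved. The work goes in short steps, Python scripts to look and compute and a tool call to move; the robot and the scene stay as the last step left them, time stands still between calls to the robot, and variables do not carry over. Pictures are saved under pics/ and viewed, about 8 in all and at most 12, crops included, and the job is handed in when it is done.

Besides the shell and the picture viewer there is one more tool, called after "Request:" as name(argument=value, ...) on one line, values as JSON. move_arm: Moves the arm, as the interface text tells. Its arguments: {"type":"object","properties":{"motion":{"type":"string"},"fingers":{"type":"number"},"squeeze":{"type":"number"}},"required":["motion"]}

```bash
mkdir -p pics; cat > h.py <<'E'
from bench import readout, eyes, r
import cv2, numpy as np
def snap(n,f):
    s=eyes.snapshot(n); cv2.imwrite('pics/'+f,s['image']); return s
def proj(s,p):
    c=s['world_to_cam']@np.append(p,1); return np.array([s['fx']*c[0]/c[2]+s['cx'],s['fy']*c[1]/c[2]+s['cy']])
def ray(s,uv):
    W=np.array(s['world_to_cam']);R=W[:3,:3];o=-R.T@W[:3,3]
    d=R.T@np.array([(uv[0]-s['cx'])/s['fx'],(uv[1]-s['cy'])/s['fy'],1]);return o,d/np.linalg.norm(d)
def plane(s,uv,z):
    o,d=ray(s,uv);return o+d*(z-o[2])/d[2]
def two(s1,u1,s2,u2):
    o1,d1=ray(s1,u1);o2,d2=ray(s2,u2)
    t=np.linalg.lstsq(np.c_[d1,-d2],o2-o1,rcond=None)[0];a=o1+d1*t[0];b=o2+d2*t[1]
    return (a+b)/2,np.linalg.norm(a-b)
E
python3 - <<'E'
from h import *
import pickle
a=snap('scene','s0.png');b=snap('top','t0.png')
pickle.dump((a,b),open('v0.pkl','wb'))
for s in(a,b):
    o,d=ray(s,(320,240));print(s['fx'],o.round(),d.round(3))
print(readout.sense())
E
```

```text
518.516921194062 [234. 131. 774.] [ 0.352 -0.548 -0.759]
510.622238329465 [ 362. -324.  971.] [ 0.181 -0.01  -0.983]
{'time': 0.1, 'joint_pos': array([ 5.81318804e+01,  7.51043026e+00,  8.53231005e+01,  1.31293701e-04,
        8.72588189e+01, -4.89267125e+00]), 'qd': array([-0.02798645, -0.04789578, -0.15463203, -0.11410641, -0.01096204,
        0.01535441]), 'joint_efforts': array([ 8.20074274e-04, -5.70951211e+01, -5.01942515e+01, -2.31012591e-04,
        8.08062789e-03,  4.73608395e-05]), 'tool_pos': array([271.88890877, 534.32758666, 230.35237601]), 'tcp_rot': array([-9.00920019e+01,  8.00710404e-03, -2.69754612e+01]), 'ft_force': array([-0.53248095,  0.33412383,  0.22053831]), 'wrist_torque': array([ 0.00259628,  0.05845125, -0.0173607 ]), 'finger_gap': 85.59810879199657}
```

View pics/s0.png

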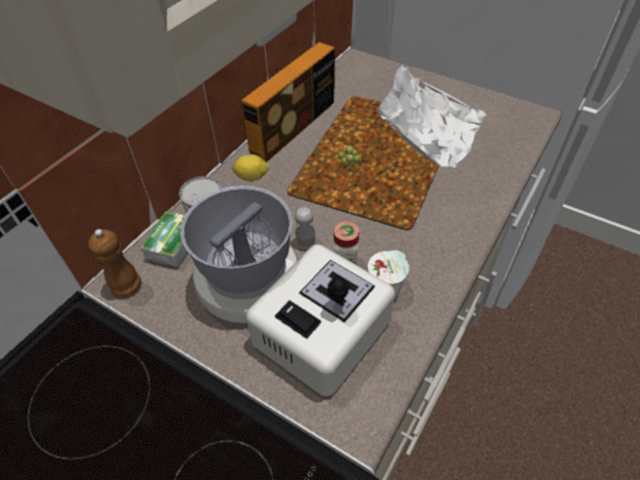

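View pics/t0.png

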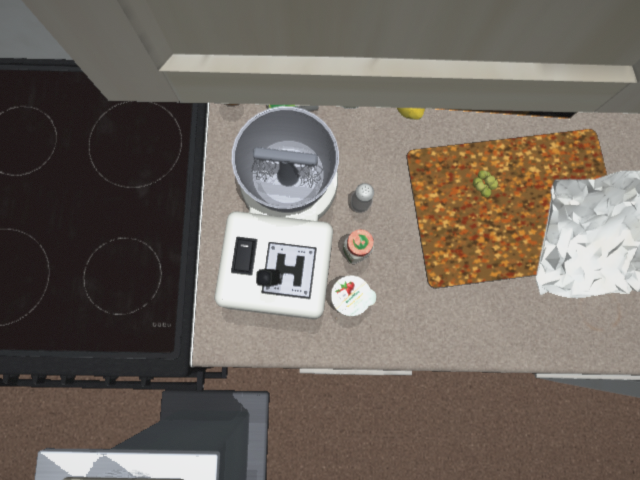

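The scene view shows the mixer with its gate plate at about (338,288) and the rocker at (298,318). In the top view the plate is at (290,270), the rocker at (243,256) and the grip at (267,277). The three bystanders stand right of the mixer, at (362,195), (359,243) and (351,296).

```bash
python3 - <<'E'
from h import *
import pickle
a,b=pickle.load(open('v0.pkl','rb'))
A=cv2.resize(a['image'][240:350,265:395],None,fx=5,fy=5,interpolation=cv2.INTER_CUBIC)[:,:400*2]
B=cv2.resize(b['image'][205:325,210:340],None,fx=5,fy=5,interpolation=cv2.INTER_CUBIC)
A=cv2.resize(A,(400,338));B=cv2.resize(B,(400,369))
c=np.zeros((369,800,3),np.uint8);c[:338,:400]=A;c[:,400:]=B
cv2.imwrite('pics/c0.png',c)
# plate: bluish-grey mid tone; black parts
for n,s,roi in(('scene',a,(240,350,265,395)),('top',b,(205,325,210,340))):
    r0,r1,c0,c1=roi;im=s['image'][r0:r1,c0:c1].astype(int);hsv=cv2.cvtColor(s['image'][r0:r1,c0:c1],cv2.COLOR_BGR2HSV)
    dark=(hsv[...,2]<70).astype(np.uint8)
    k,l,st,ce=cv2.connectedComponentsWithStats(dark)
    print(n,[(st[i].tolist(),(ce[i]+[c0,r0]).round(1).tolist()) for i in range(1,k) if st[i,4]>40])
    white=((hsv[...,2]>185)&(hsv[...,1]<40)).astype(np.uint8)
    nw=((1-white)).astype(np.uint8)
    k,l,st,ce=cv2.connectedComponentsWithStats(nw)
    for i in range(1,k):
        if st[i,4]>200:
            ct=max(cv2.findContours((l==i).astype(np.uint8),0,2)[0],key=cv2.contourArea)
            rr=cv2.minAreaRect(ct);print(' nonwhite',st[i],(cv2.boxPoints(rr)+[c0,r0]).round(1).tolist())
E
```

```text
scene [([0, 0, 24, 46, 466], [275.4, 264.0]), ([32, 0, 17, 7, 80], [305.2, 242.4]), ([70, 0, 18, 6, 53], [342.5, 242.6]), ([52, 32, 41, 35, 620], [337.1, 288.7]), ([35, 46, 74, 36, 191], [338.2, 306.0]), ([11, 61, 44, 37, 791], [298.0, 319.2])]
 nonwhite [   0    0  130   54 2742] [[265.0, 240.0], [394.0, 240.0], [394.0, 293.0], [265.0, 293.0]]
 nonwhite [  34   20   76   63 2718] [[295.2, 295.5], [332.8, 250.5], [375.6, 286.1], [338.0, 331.2]]
 nonwhite [  81   40   49   70 1514] [[346.0, 349.0], [346.0, 280.0], [394.0, 280.0], [394.0, 349.0]]
 nonwhite [  9  60  48  39 978] [[272.8, 316.8], [286.2, 296.8], [321.9, 320.6], [308.5, 340.7]]
 nonwhite [  0  88  32  22 366] [[265.0, 349.0], [265.0, 328.0], [296.0, 328.0], [296.0, 349.0]]
top [([22, 33, 24, 36, 619], [243.4, 255.9]), ([47, 49, 47, 32, 713], [279.8, 272.5])]
 nonwhite [   0    0  130  120 5082] [[210.0, 205.0], [339.0, 205.0], [339.0, 324.0], [210.0, 324.0]]
 nonwhite [ 21  31  27  40 816] [[230.2, 272.6], [235.5, 235.4], [257.2, 238.5], [251.9, 275.7]]
 nonwhite [  46   37   61   57 1422] [[253.5, 292.2], [260.0, 239.9], [316.5, 246.9], [310.0, 299.2]]
```

View pics/c0.png

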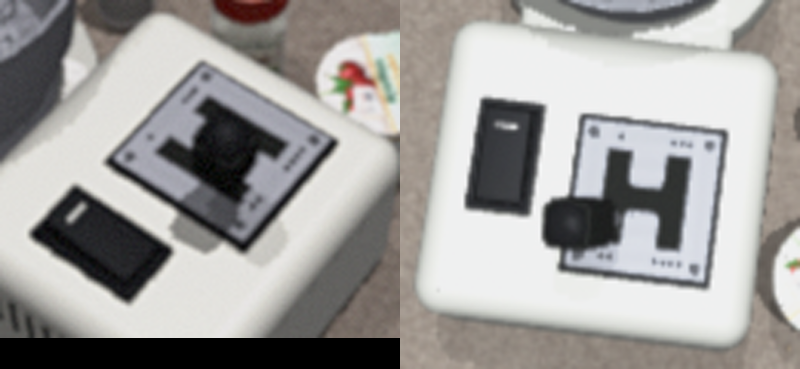

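The crops show the plate and rocker corners clearly, and the grip at crop position (225,145) in the scene view and (575,222) in the top view. I'll triangulate all of them.

```bash
python3 - <<'E'
from h import *
import pickle
a,b=pickle.load(open('v0.pkl','rb'))
k=130/400
S=lambda u,v:(265+u*k,240+v*k)
T=lambda u,v:(210+(u-400)*k,205+v*k)
P=[]
for n,s,t in[('FL',(108,158),(582,115)),('FR',(205,62),(727,131)),('NR',(337,145),(709,286)),('NL',(245,250),(560,270)),
 ('rFL',(32,235),(481,98)),('rFR',(75,187),(546,104)),('rNR',(172,250),(530,214)),('rNL',(130,300),(465,208)),('gripcap',(225,132),(570,223))]:
    p,e=two(a,S(*s),b,T(*t));P.append(p);print(n,p.round(1),round(e,1))
g=np.mean(P[:4],0);rk=np.mean(P[4:8],0)
fx=(P[0]+P[1]-P[2]-P[3])[:2];yaw=np.arctan2(fx[1],fx[0]);ly=(P[0]+P[3]-P[1]-P[2])[:2];yaw2=np.arctan2(-ly[0],ly[1])
fr=(P[4]+P[5]-P[6]-P[7])[:2]
print('gate',g,'rock',rk,'yaws',yaw,yaw2,np.arctan2(fr[1],fr[0]))
y=(yaw+yaw2)/2
c,s=np.cos(y),np.sin(y);R=np.array([[c,-s],[s,c]]);print('rock-gate mixer frame',R.T@(rk-g)[:2],'expect 15,80')
for ff in(-.29,-.2,-.14):
  m=np.array([np.sin(ff),np.sin(.24)*np.cos(ff),np.cos(.24)*np.cos(ff)])
  for L in (124,151):
    q=np.append(g[:2]+R@m[:2]*L,35+m[2]*L);print(ff,L,q.round(1),proj(b,q).round(1),proj(a,q).round(1))
hsv=cv2.cvtColor(b['image'],cv2.COLOR_BGR2HSV)
for n,uv,z in[('salt',(364,190),90),('spice',(361,241),97),('pot',(349,294),71)]:print(n,plane(b,uv,z).round())
print([proj(s,P[8]).round(1) for s in(a,b)])
E
```

```text
FL [ 515.1 -245.7  104.8] 0.4
FR [ 507.6 -327.3  100.8] 2.4
NR [ 421.9 -319.    96.1] 0.9
NL [ 429.  -236.6  101.4] 0.0
rFL [ 523.4 -188.7  102.6] 1.5
rFR [ 521.7 -224.8   99.9] 0.5
rNR [ 459.7 -218.6  100.5] 0.2
rNL [ 461.6 -183.   103.4] 0.5
gripcap [ 447.6 -247.8  172.9] 0.6
gate [ 468.39213059 -282.13436979  100.77511701] rock [ 491.61570491 -203.7441983   101.59441737] yaws -0.10064677726122266 -0.08896980815133625 -0.09555839793553121
rock-gate mixer frame [15.69836924 80.23661628] expect 15,80
-0.29 124 [ 435.8 -250.7  150.4] [267.9 286.3] [346.2 294.1]
-0.29 151 [ 428.7 -243.8  175.5] [261.9 289.3] [348.5 289.5]
-0.2 124 [ 446.6 -251.   153. ] [268.3 279.3] [339.9 289.7]
-0.2 151 [ 441.9 -244.3  178.7] [262.4 280.6] [340.6 284. ]
-0.14 124 [ 453.9 -251.4  154.3] [268.7 274.7] [335.7 286.9]
-0.14 151 [ 450.8 -244.8  180.2] [262.9 274.7] [335.4 280.5]
salt [ 617. -410.   90.]
spice [ 523. -405.   97.]
pot [ 432. -386.   71.]
[array([338.3, 283. ]), array([265.2, 277.3])]
```

Request:
move_arm(motion="1 -3.8 0 0 0 2.15; 2 -7.6 0 0 0 4.3; 3 -11.4 0 0 0 6.45; 4 -15.2 0 0 0 8.6; 5 -19 0 0 0 10.75; 6 -22.8 0 0 0 12.9; 7 -26.6 0 0 0 15.05; 8 -30.4 0 0 0 17.2; 9 -34.2 0 0 0 19.35; 10 -38 0 0 0 21.5", fingers=0, squeeze=20)

```text
time: 0.93
tool_pos: [371.9, 153.0, 231.0]
tcp_rot: [-90.0, 0.0, -5.3]
ft_force: [0.8, 0.7, -0.1]
finger_gap: -0.2
```

Request:
move_arm(motion="0.2 -4 0 0 0 0; 0.4 -8 0 0 0 0; 0.6 -12 0 0 0 0; 0.8 -16 0 0 0 0; 1 -20 0 0 0 0; 1.2 -24 0 0 0 0; 1.4 -28 0 0 0 0; 1.6 -32 0 0 0 0; 1.8 -36 0 0 0 0; 2.4 -40 0 0 0 0")

```text
time: 1.77
tool_pos: [395.2, -247.3, 231.0]
tcp_rot: [-90.0, 0.0, -5.5]
ft_force: [1.3, 1.4, 1.3]
finger_gap: 0.2
```

Request:
move_arm(motion="0 0 -3 0 0 0; 0 0 -6 0 0 0; 0 0 -8.6 0 0 0; 0 0 -8.6 0 0 0; 0 0 -8.6 0 0 0")

```text
time: 2.18
tool_pos: [394.8, -244.3, 143.9]
tcp_rot: [-89.9, 0.2, -5.5]
ft_force: [0.7, 0.1, 1.1]
finger_gap: -0.1
```

```bash
cat > look.py <<'E'
from h import *
import sys
n=sys.argv[1]
a=eyes.snapshot('scene');b=eyes.snapshot('top')
A=cv2.resize(a['image'][215:345,265:395],(400,400),interpolation=cv2.INTER_CUBIC)
B=cv2.resize(b['image'][205:335,210:340],(400,400),interpolation=cv2.INTER_CUBIC)
cv2.imwrite('pics/'+n,np.hstack([A,B]));t=readout.sense();print(t['time'],t['tool_pos'],t['ft_force'])
g=np.array([468.4,-282]);c,s=np.cos(-.095),np.sin(-.095)
print('local',np.array([[c,s],[-s,c]])@(t['tool_pos'][:2]-g))
E
python3 look.py l1.png
```

```text
2.2833 [ 396.89893175 -245.66343332  147.07194788] [0.17063362 0.24297732 0.05732543]
local [-74.6254461   29.39033232]
```

View pics/l1.png

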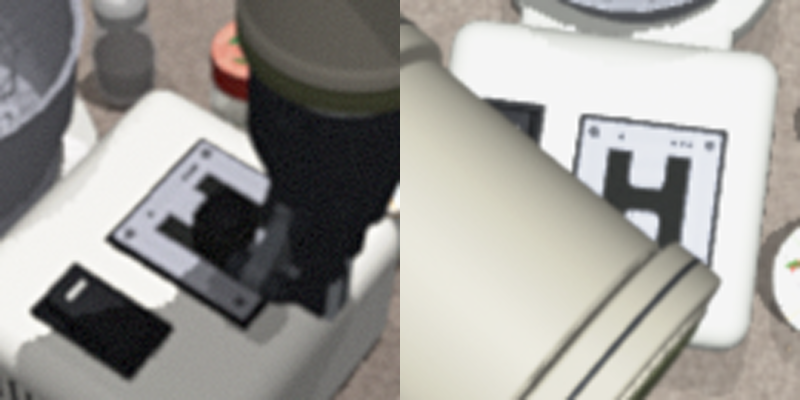

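The scene view shows the closed fingers just on the near side of the grip, with a clear gap. The arm hides the grip in the top view. I'll push forward slowly.

Request:
move_arm(motion="0.5 -0.05 0 0 0 0; 1 -0.1 0 0 0 0; 1.5 -0.14 0 0 0 0; 2 -0.19 0 0 0 0; 2.4 -0.23 0 0 0 0; 2.8 -0.27 0 0 0 0; 3.2 -0.3 0 0 0 0; 3.6 -0.34 0 0 0 0; 4.0 -0.38 0 0 0 0; 4.0 -0.38 0 0 0 0")

```text
time: 3.12
tool_pos: [436.7, -249.1, 145.2]
tcp_rot: [-90.0, -0.0, -5.5]
ft_force: [-1.3, -0.4, 0.2]
finger_gap: -0.2
```

Request:
move_arm(motion="0.2 -0.02 0 0 0 0; 0.4 -0.04 0 0 0 0; 0.6 -0.06 0 0 0 0; 0.8 -0.08 0 0 0 0; 0.8 -0.08 0 0 0 0; 0.8 -0.08 0 0 0 0")

```text
time: 3.62
tool_pos: [444.2, -249.9, 145.3]
tcp_rot: [-90.0, -0.0, -5.5]
ft_force: [0.4, -0.4, -0.9]
finger_gap: 0.1
```

```bash
python3 look.py l2.png
```

```text
3.7167 [ 444.19760366 -249.8906063   145.30028154] [-0.18647612  0.29191768 -0.00216716]
local [-27.13907131  29.66883821]
```

View pics/l2.png

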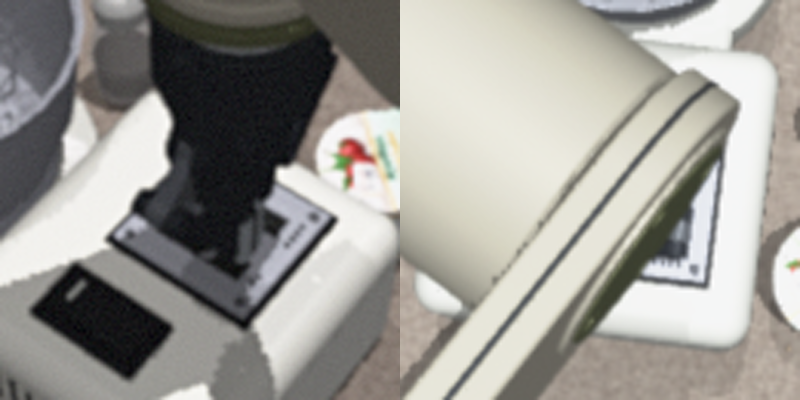

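The gripper hides the grip in both views, so I'll back off and check the lever angle.

Request:
move_arm(motion="-1 0.1 0 0 0 0; -3 0.3 0 0 0 0; -6 0.5 0 0 0 0; -9 0.5 1 0 0 0; -9 0.5 1 0 0 0; -9 0.5 1 0 0 0")

```text
time: 4.22
tool_pos: [353.8, -245.4, 156.1]
tcp_rot: [-90.1, -0.1, -5.6]
ft_force: [0.6, 0.3, 0.8]
finger_gap: -0.1
```

```bash
python3 look.py l3.png; python3 - <<'E'
from h import *
a=eyes.snapshot('scene');g=np.array([468.4,-282]);c,s=np.cos(-.095),np.sin(-.095);R=np.array([[c,-s],[s,c]])
for aa in(-.24,.24):
 for f in(-.1,-.05,0,.05,.1,.298):
  m=np.array([np.sin(f),-np.sin(aa)*np.cos(f),np.cos(aa)*np.cos(f)])
  print(aa,f,[((proj(a,np.append(g+R@m[:2]*L,35+L*m[2]))-[265,215])*400/130).round(0) for L in(101,152)])
E
```

```text
4.3167 [ 354.69891808 -245.14004323  155.60275938] [-0.19478641 -0.15627929  1.31576968]
local [-116.68482268   25.90838857]
-0.24 -0.1 [array([211., 233.]), array([206., 194.])]
-0.24 -0.05 [array([203., 228.]), array([192., 185.])]
-0.24 0 [array([195., 222.]), array([179., 177.])]
-0.24 0.05 [array([187., 218.]), array([166., 170.])]
-0.24 0.1 [array([178., 213.]), array([153., 163.])]
-0.24 0.298 [array([148., 197.]), array([107., 139.])]
0.24 -0.1 [array([268., 170.]), array([294.,  98.])]
0.24 -0.05 [array([259., 165.]), array([281.,  90.])]
0.24 0 [array([251., 160.]), array([268.,  82.])]
0.24 0.05 [array([243., 156.]), array([256.,  75.])]
0.24 0.1 [array([235., 152.]), array([243.,  69.])]
0.24 0.298 [array([203., 139.]), array([193.,  52.])]
```

View pics/l3.png

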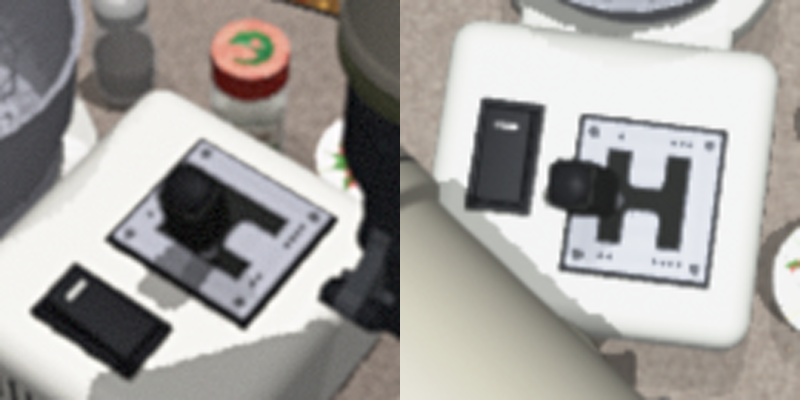

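Seen clear of the arm, the grip's cap centre is at crop (184,183) in the scene view and (572,185) in the top view. That puts fore at about -0.03, so it needs 2 to 3 mm more.

Request:
move_arm(motion="3 -0.17 -1 0 0 0; 5.5 -0.3 -1 0 0 0; 7.5 -0.42 -1 0 0 0; 8.4 -0.48 -1 0 0 0; 8.7 -0.5 -1 0 0 0; 8.9 -0.5 -1 0 0 0; 9.1 -0.52 -1 0 0 0; 9.25 -0.52 -1 0 0 0; 9.25 -0.52 -1 0 0 0; 9.25 -0.52 -1 0 0 0")

```text
time: 5.2
tool_pos: [446.1, -250.1, 145.3]
tcp_rot: [-90.0, 0.0, -5.5]
ft_force: [-0.8, -0.5, -0.1]
finger_gap: -0.1
```

Request:
move_arm(motion="-1.5 0.14 0 0 0 0; -3 0.3 0 0 0 0; -2.7 3 0 0 0 0; -2.46 5.76 0 0 0 0; 0 5.5 0 0 0 0; 3 5.24 0 0 0 0; 3 5.24 0 0 0 0; 3 5.24 0 0 0 0")

```text
time: 5.87
tool_pos: [477.1, -197.6, 145.1]
tcp_rot: [-90.0, 0.0, -5.4]
ft_force: [0.2, 0.1, 1.0]
finger_gap: -0.1
```

```bash
python3 look.py l4.png
```

```text
5.9667 [ 476.16230022 -197.72991453  145.30858585] [ 0.88358719  1.02586818 -0.03393143]
local [-0.26632254 84.62641243]
```

View pics/l4.png

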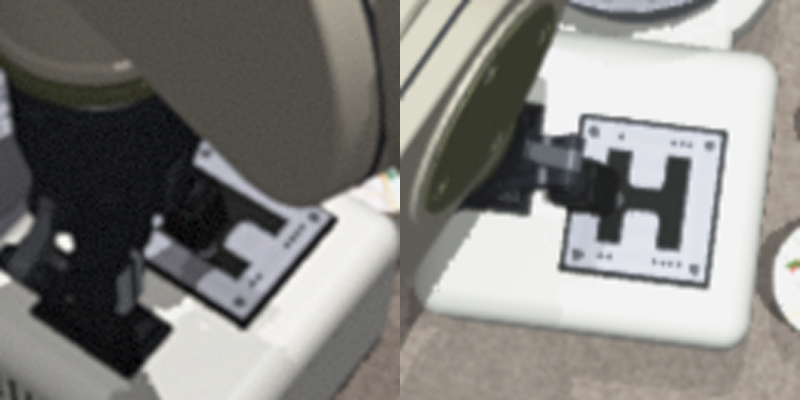

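The top view shows the fingers left of the grip and level with it, and the lever still in line with the cross channel. I'll push right.

Request:
move_arm(motion="-0.1 -1 0 0 0 0; -0.19 -2 0 0 0 0; -0.24 -2.5 0 0 0 0; -0.29 -3 0 0 0 0; -0.33 -3.5 0 0 0 0; -0.38 -4 0 0 0 0; -0.43 -4.5 0 0 0 0; -0.48 -5 0 0 0 0; -0.48 -5 0 0 0 0")

```text
time: 6.72
tool_pos: [471.7, -248.6, 145.2]
tcp_rot: [-90.0, 0.0, -5.5]
ft_force: [0.1, 0.2, -0.4]
finger_gap: -0.2
```

Request:
move_arm(motion="-0.05 -0.5 0 0 0 0; -0.1 -1 0 0 0 0; -0.14 -1.5 0 0 0 0; -0.19 -2 0 0 0 0; -0.24 -2.5 0 0 0 0; -0.28 -2.9 0 0 0 0; -0.3 -3.1 0 0 0 0; -0.3 -3.1 0 0 0 0")

```text
time: 7.38
tool_pos: [468.7, -279.2, 145.2]
tcp_rot: [-90.0, 0.0, -5.5]
ft_force: [-0.1, -0.5, 0.1]
finger_gap: 0.0
```

Request:
move_arm(motion="-0.02 -0.2 0 0 0 0; -0.04 -0.4 0 0 0 0; -0.05 -0.5 0 0 0 0; -0.05 -0.5 0 0 0 0")

```text
time: 7.72
tool_pos: [468.3, -283.8, 145.3]
tcp_rot: [-90.0, 0.0, -5.5]
ft_force: [1.1, 0.6, -0.9]
finger_gap: 0.2
```

```bash
python3 look.py l5.png
```

```text
7.8167 [ 468.32983235 -283.7154361   145.32795122] [ 0.42692705  0.37721569 -0.75446998]
local [ 0.09287015 -1.71435692]
```

View pics/l5.png

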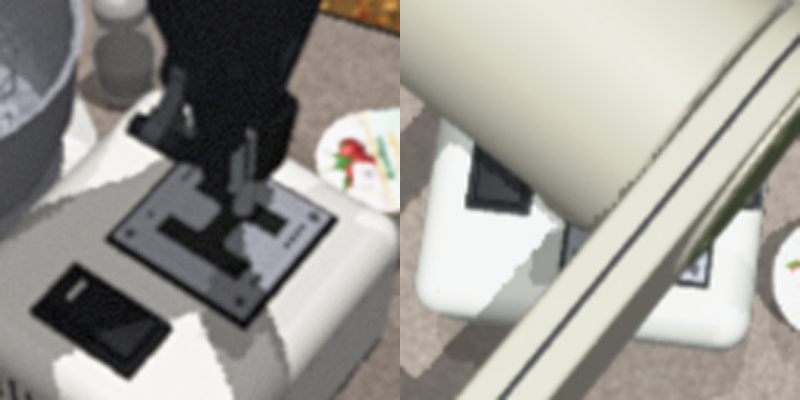

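The lever is no longer in the left-hand slots; the fingers stand over the middle of the gate with the grip hidden behind them. No stop felt yet, so I'll nudge further.

Request:
move_arm(motion="-0.01 -0.1 0 0 0 0; -0.02 -0.2 0 0 0 0; -0.02 -0.2 0 0 0 0")

```text
time: 8.07
tool_pos: [468.1, -285.8, 145.3]
tcp_rot: [-90.0, -0.0, -5.5]
ft_force: [-0.6, 1.1, 0.2]
finger_gap: 0.5
```

Request:
move_arm(motion="-0.01 -0.1 0 0 0 0; -0.02 -0.2 0 0 0 0; -0.02 -0.2 0 0 0 0")

```text
time: 8.32
tool_pos: [467.9, -287.7, 145.3]
tcp_rot: [-90.0, 0.0, -5.5]
ft_force: [0.1, 1.6, -0.3]
finger_gap: 0.2
```

Request:
move_arm(motion="-0.01 -0.1 0 0 0 0; -0.02 -0.2 0 0 0 0; -0.02 -0.2 0 0 0 0")

```text
time: 8.57
tool_pos: [467.7, -289.1, 145.1]
tcp_rot: [-89.9, 0.0, -5.5]
ft_force: [0.4, 5.7, 0.4]
finger_gap: 0.1
```

Request:
move_arm(motion="-0.01 -0.1 0 0 0 0; -0.02 -0.2 0 0 0 0; -0.02 -0.2 0 0 0 0")

```text
time: 8.82
tool_pos: [467.6, -290.2, 144.8]
tcp_rot: [-89.8, 0.0, -5.4]
ft_force: [1.7, 9.1, 0.7]
finger_gap: -0.1
```

The stop is felt at 9 N. I'll retreat left and go round to the near side, behind the grip in the right-hand slot.

Request:
move_arm(motion="0.14 1.5 0 0 0 0; 0.28 3 0 0 0 0; -3 3.3 0 0 0 0; -6.2 3.6 0 0 0 0; -6.4 1 0 0 0 0; -6.67 -1.47 0 0 0 0; -6.67 -1.47 0 0 0 0; -6.67 -1.47 0 0 0 0")

```text
time: 9.48
tool_pos: [400.9, -306.6, 145.8]
tcp_rot: [-90.1, -0.0, -5.6]
ft_force: [-0.2, 0.6, -0.6]
finger_gap: 0.3
```

```bash
python3 look.py l6.png
```

```text
9.5833 [ 401.12828597 -305.63028851  145.40416122] [ 0.8382441  -0.41594991 -0.80925487]
local [-64.7268764  -29.90494132]
```

View pics/l6.png

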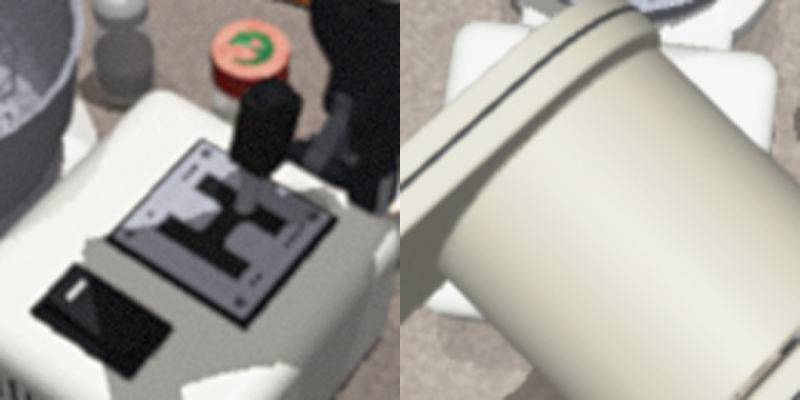

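The scene view shows the lever leaning right with its rod at the cross channel's right-hand end, cap at (270,95), and the fingers on its near side. I'll push forward into third.

Request:
move_arm(motion="1.5 -0.14 0 0 0 0; 3 -0.28 0 0 0 0; 3.6 -0.34 0 0 0 0; 4.2 -0.4 0 0 0 0; 4.8 -0.45 0 0 0 0; 5.4 -0.51 0 0 0 0; 6 -0.57 0 0 0 0; 6.5 -0.62 0 0 0 0; 6.8 -0.65 0 0 0 0; 6.8 -0.65 0 0 0 0")

```text
time: 10.42
tool_pos: [469.2, -312.9, 145.1]
tcp_rot: [-90.0, 0.0, -5.5]
ft_force: [1.1, -0.6, 0.4]
finger_gap: -0.1
```

Request:
move_arm(motion="0.2 -0.02 0 0 0 0; 0.4 -0.04 0 0 0 0; 0.6 -0.06 0 0 0 0; 0.6 -0.06 0 0 0 0")

```text
time: 10.75
tool_pos: [475.0, -313.6, 145.3]
tcp_rot: [-90.0, -0.0, -5.5]
ft_force: [-1.5, 0.0, 0.1]
finger_gap: -0.2
```

Request:
move_arm(motion="0.2 -0.02 0 0 0 0; 0.4 -0.04 0 0 0 0; 0.4 -0.04 0 0 0 0")

```text
time: 11.0
tool_pos: [479.0, -313.9, 145.3]
tcp_rot: [-90.0, 0.0, -5.5]
ft_force: [-1.5, 0.9, 0.2]
finger_gap: 0.1
```

Request:
move_arm(motion="0.1 -0.01 0 0 0 0; 0.2 -0.02 0 0 0 0; 0.2 -0.02 0 0 0 0")

```text
time: 11.25
tool_pos: [480.5, -314.0, 145.0]
tcp_rot: [-90.0, 0.1, -5.5]
ft_force: [-4.9, 0.4, -0.3]
finger_gap: 0.3
```

Request:
move_arm(motion="0.1 -0.01 0 0 0 0; 0.2 -0.02 0 0 0 0; 0.2 -0.02 0 0 0 0; 0.2 -0.02 0 0 0 0")

```text
time: 11.58
tool_pos: [482.0, -314.1, 144.8]
tcp_rot: [-90.0, 0.1, -5.5]
ft_force: [-6.7, 0.5, -0.1]
finger_gap: -0.1
```

Request:
move_arm(motion="-2 0.2 0 0 0 0; -5 0.5 0 0 0 0; -8 0.8 0 0 0 0; -11 1.1 0 0 0 0; -11 1.1 0 0 0 0; -11 1.1 0 0 0 0")

```text
time: 12.08
tool_pos: [372.5, -303.5, 145.7]
tcp_rot: [-90.0, -0.1, -5.6]
ft_force: [0.7, -0.0, 1.0]
finger_gap: -0.1
```

```bash
python3 look.py l7.png
```

```text
12.1833 [ 373.96327558 -303.85777018  146.16820594] [-0.03933537 -0.11304765 -0.51175645]
local [-91.93753291 -30.71721144]
```

View pics/l7.png

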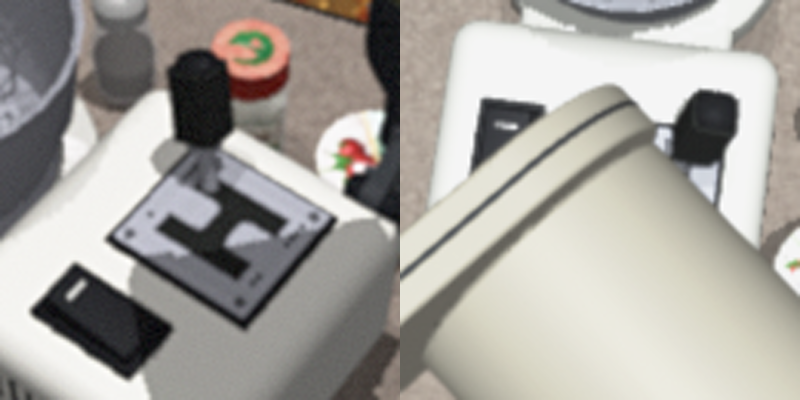

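The lever stands in the far right-hand slot: the rod is at the slot's far end and the cap at (197,58), as predicted for home. I'll raise the arm and go over the rocker's far end.

Request:
move_arm(motion="0 0 3.5 0 0 0; 0 0 7 0 0 0; 0 4 7 0 0 0; 2 7 7 0 0 0; 5.5 8.5 7 0 0 0; 9 9.5 7 0 0 0; 12 9.85 7 0 0 0; 13.15 9.85 7 0 0 0; 13.15 9.85 7 0 0 0; 13.15 9.85 7 0 0 0")

```text
time: 13.02
tool_pos: [505.4, -204.2, 215.0]
tcp_rot: [-90.0, 0.0, -5.4]
ft_force: [-1.1, -0.7, -0.2]
finger_gap: -0.6
```

Request:
move_arm(motion="0 0 -3 0 0 0; 0 0 -6 0 0 0; 0 0 -8 0 0 0; 0 0 -9 0 0 0; 0 0 -9 0 0 0; 0 0 -9 0 0 0")

```text
time: 13.52
tool_pos: [504.1, -205.1, 125.9]
tcp_rot: [-90.0, 0.0, -5.5]
ft_force: [-0.8, -0.0, -0.3]
finger_gap: -0.1
```

```bash
python3 look.py l8.png
```

```text
13.6167 [ 505.35232295 -205.53127803  127.4277554 ] [ 0.66873793 -0.34888315  0.1902478 ]
local [29.53209451 79.62910903]
```

View pics/l8.png

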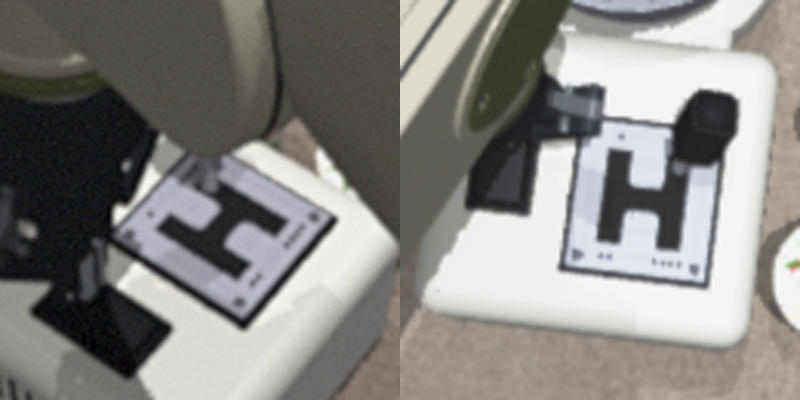

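The lever is in the far right-hand slot, seen in the top view at (708,120), and the fingers are above the rocker's far end. Now I'll press.

Request:
move_arm(motion="0 0 -0.5 0 0 0; 0 0 -1 0 0 0; 0 0 -1.3 0 0 0; 0 0 -1.5 0 0 0; 0 0 -1.5 0 0 0")

```text
time: 14.03
tool_pos: [505.5, -205.1, 111.2]
tcp_rot: [-90.0, -0.2, -5.5]
ft_force: [2.7, -0.4, 3.8]
finger_gap: 0.2
```

Request:
move_arm(motion="0 0 -0.15 0 0 0; 0 0 -0.3 0 0 0; 0 0 -0.3 0 0 0; 0 0 -0.3 0 0 0")

```text
time: 14.37
tool_pos: [505.8, -205.2, 110.7]
tcp_rot: [-90.1, -0.2, -5.5]
ft_force: [-6.8, 3.9, 22.5]
finger_gap: 0.2
```

Request:
move_arm(motion="0 0 -0.15 0 0 0; 0 0 -0.3 0 0 0; 0 0 -0.3 0 0 0; 0 0 -0.3 0 0 0")

```text
time: 14.7
tool_pos: [506.0, -205.4, 110.3]
tcp_rot: [-90.1, -0.2, -5.4]
ft_force: [-16.3, 9.4, 44.1]
finger_gap: 0.1
```

It goes stiff at z 110.5, which could be the end of travel or the bezel. I'll lift off and look.

Request:
move_arm(motion="0 0 2 0 0 0; 0 0 5 0 0 0; 0 0 9 0 0 0; -3 0 10 0 0 0; -7 0 10 0 0 0; -11 0 10 0 0 0; -15 0 10 0 0 0; -15 2 10 0 0 0; -15 2 10 0 0 0")

```text
time: 15.45
tool_pos: [352.6, -183.6, 204.0]
tcp_rot: [-90.0, -0.0, -5.6]
ft_force: [0.0, 0.1, 1.5]
finger_gap: 0.2
```

```bash
python3 - <<'E'
from h import *
import pickle
o=pickle.load(open('v0.pkl','rb'))
a=eyes.snapshot('scene');b=eyes.snapshot('top')
f=lambda im,r,c:cv2.resize(cv2.convertScaleAbs(im[r:r+55,c:c+60],alpha=2.0,beta=10),(400,300),interpolation=cv2.INTER_CUBIC)
cv2.imwrite('pics/l9.png',np.vstack([np.hstack([f(o[0]['image'],293,268),f(a['image'],293,268)]),np.hstack([f(o[1]['image'],228,215),f(b['image'],228,215)])]))
t=readout.sense();print(t['tool_pos'],t['ft_force'])
E
```

```text
[ 354.41038465 -184.76053003  204.45298494] [ 0.03830356  0.91068988 -0.57529541]
```

View pics/l9.png

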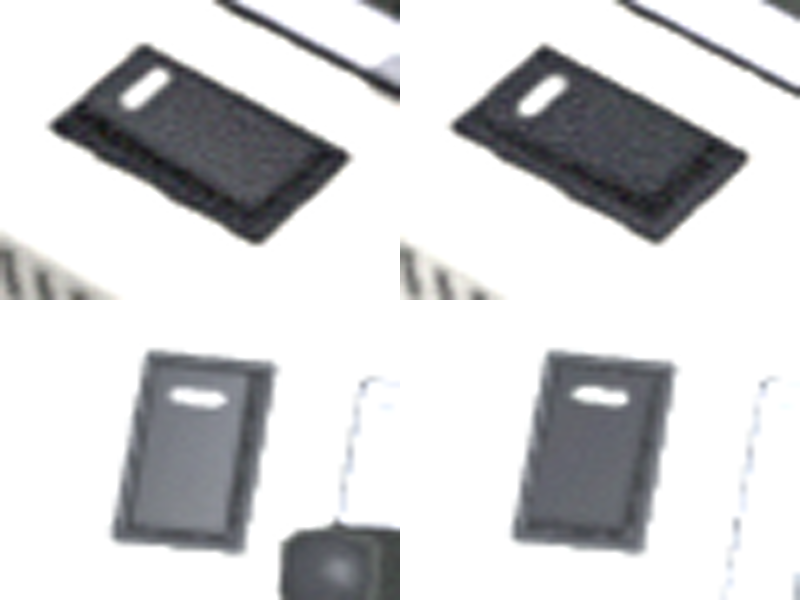

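The paddle has tipped: its mark shifted, its tone changed, and the near edge now stands proud. I'll check by how much from the white mark's centroid.

```bash
python3 - <<'E'
from h import *
import pickle
o=pickle.load(open('v0.pkl','rb'))
n=(eyes.snapshot('scene'),eyes.snapshot('top'))
def cen(s,uv):
    u,v=map(int,uv);p=cv2.cvtColor(s['image'],cv2.COLOR_BGR2GRAY)[v-5:v+6,u-6:u+7].astype(float)
    w=np.clip(p-90,0,None);lab=cv2.connectedComponents((w>0).astype(np.uint8))[1]
    best=max(range(1,lab.max()+1),key=lambda i:(w*(lab==i))[2:-2,3:-3].sum());w*=lab==best
    Y,X=np.mgrid[v-5:v+6,u-6:u+7];return np.array([(w*X).sum(),(w*Y).sum()])/w.sum()
q=[]
for S in(o,n):
    c=[cen(S[0],(290,310)),cen(S[1],(244,245))];p,e=two(S[0],c[0],S[1],c[1]);q.append(c);print(c,p.round(1),round(e,1))
# predicted mark pixel shift, mark d mm ahead of pivot, paddle top above it by h
g=np.array([468.4,-282]);cc,s=np.cos(-.095),np.sin(-.095);R=np.array([[cc,-s],[s,cc]])
for d in(15,18,21):
    P=lambda t:np.append(g+R@[15+d*np.cos(t),80],108+3+d*np.sin(t))
    for t1 in(.05,-.05,-.09,-.15):print(d,t1,[(proj(S,P(t1))-proj(S,P(.15))).round(2) for S in o])
print('obs',q[1][0]-q[0][0],q[1][1]-q[0][1])
E
```

```text
[array([289.24952015, 308.81669866]), array([244.70442842, 245.51802266])] [ 507.3 -205.2  114.2] 0.2
[array([288.68087035, 310.19492294]), array([244.57484277, 245.1408805 ])] [ 508.4 -204.5  110.6] 0.2
15 0.05 [array([-0.02,  0.49]), array([0.13, 0.06])]
15 -0.05 [array([0.04, 1.04]), array([0.24, 0.21])]
15 -0.09 [array([0.08, 1.27]), array([0.28, 0.29])]
15 -0.15 [array([0.17, 1.62]), array([0.34, 0.44])]
18 0.05 [array([-0.02,  0.59]), array([0.15, 0.08])]
18 -0.05 [array([0.05, 1.24]), array([0.29, 0.26])]
18 -0.09 [array([0.1 , 1.52]), array([0.34, 0.36])]
18 -0.15 [array([0.21, 1.95]), array([0.41, 0.54])]
21 0.05 [array([-0.02,  0.69]), array([0.18, 0.09])]
21 -0.05 [array([0.06, 1.45]), array([0.34, 0.31])]
21 -0.09 [array([0.13, 1.78]), array([0.39, 0.43])]
21 -0.15 [array([0.26, 2.28]), array([0.48, 0.64])]
obs [-0.5686498   1.37822428] [-0.12958566 -0.37714215]
```

The triangulated drop of about 3.6 mm leaves it unclear whether the paddle is fully down. The flat fingertip may have ended up bearing near the pivot. I'll press again with the tool tilted, so that its near edge bears 17 mm from the pivot.

Request:
move_arm(motion="4 -0.5 0 -0.3 -3.7 0; 8 -1 0 -0.7 -7.5 0; 12 -1.5 0 -1 -11.2 0; 15 -2 0 -1.4 -14.9 0; 16.35 -2.15 -2 -1.4 -14.9 0; 16.35 -2.15 -5 -1.4 -14.9 0; 16.35 -2.15 -7.5 -1.4 -14.9 0; 16.35 -2.15 -8 -1.4 -14.9 0; 16.35 -2.15 -8 -1.4 -14.9 0; 16.35 -2.15 -8 -1.4 -14.9 0")

```text
time: 16.48
tool_pos: [518.4, -206.4, 124.8]
tcp_rot: [-90.0, -15.0, -5.5]
ft_force: [1.1, -0.3, -0.3]
finger_gap: -0.0
```

Request:
move_arm(motion="0 0 -0.4 0 0 0; 0 0 -0.7 0 0 0; 0 0 -1 0 0 0; 0 0 -1 0 0 0; 0 0 -1 0 0 0")

```text
time: 16.9
tool_pos: [517.9, -206.3, 114.6]
tcp_rot: [-90.0, -15.0, -5.5]
ft_force: [0.1, 1.4, 0.4]
finger_gap: -0.1
```

Request:
move_arm(motion="0 0 -0.15 0 0 0; 0 0 -0.3 0 0 0; 0 0 -0.3 0 0 0; 0 0 -0.3 0 0 0")

```text
time: 17.23
tool_pos: [518.0, -206.4, 111.5]
tcp_rot: [-90.0, -15.0, -5.5]
ft_force: [0.7, -0.1, 1.0]
finger_gap: -0.2
```

Request:
move_arm(motion="0 0 -0.1 0 0 0; 0 0 -0.2 0 0 0; 0 0 -0.2 0 0 0; 0 0 -0.2 0 0 0")

```text
time: 17.57
tool_pos: [518.6, -206.6, 111.0]
tcp_rot: [-90.0, -15.1, -5.5]
ft_force: [-4.9, 1.4, 10.8]
finger_gap: -0.3
```

Request:
move_arm(motion="0 0 -0.1 0 0 0; 0 0 -0.2 0 0 0; 0 0 -0.2 0 0 0; 0 0 -0.2 0 0 0")

```text
time: 17.9
tool_pos: [519.7, -207.1, 110.6]
tcp_rot: [-90.1, -15.2, -5.4]
ft_force: [-6.5, 4.2, 18.9]
finger_gap: 0.2
```

The surface goes stiff at z 111, the height predicted for the on position, with no travel left. I'll lift clear and check the rest numerically.

Request:
move_arm(motion="0 0 3 0 0 0; 0 0 7 0 0 0; -3 0 10 0 0 0; -7 1 12 0 0 0; -11 2 12 0 0 0; -15 4 12 0 0 0; -17 7 12 0 0 0; -18 10 12 0 0 0; -18 13 12 0 0 0; -18 13 12 0 0 0")

```text
time: 18.73
tool_pos: [352.6, -75.6, 226.8]
tcp_rot: [-89.6, -14.0, -5.2]
ft_force: [0.8, 0.3, 0.8]
finger_gap: 0.0
```

```bash
python3 - <<'E'
from h import *
import pickle
o=pickle.load(open('v0.pkl','rb'));n=(eyes.snapshot('scene'),eyes.snapshot('top'))
G=lambda s:cv2.cvtColor(s['image'],cv2.COLOR_BGR2GRAY).astype(np.float32)
for k,(u,v) in dict(salt=(364,195),spice=(360,243),pot=(351,296)).items():
    sl=np.s_[v-18:v+18,u-16:u+22];print(k,'shift px',cv2.phaseCorrelate(G(o[1])[sl].copy(),G(n[1])[sl].copy()),'meandiff',abs(G(o[1])[sl]-G(n[1])[sl]).mean())
# lever: dark blob in the top view vs. prediction
d=(G(n[1])[225:265,300:325]<60).astype(np.uint8);k,l,st,ce=cv2.connectedComponentsWithStats(d);i=1+st[1:,4].argmax();print('grip blob',ce[i]+[300,225],st[i])
g=np.array([468.4,-282]);c,s=np.cos(-.095),np.sin(-.095);R=np.array([[c,-s],[s,c]])
for f in(.2,.25,.298):
    m=np.array([np.sin(f),-np.sin(.24)*np.cos(f),np.cos(.24)*np.cos(f)]);print(f,proj(n[1],np.append(g+R@m[:2]*126,35+126*m[2])).round(1))
t=readout.sense();print(t['tool_pos'],t['ft_force'],t['time'])
E
```

```text
salt shift px ((-0.03695741729611868, 0.013063913332878485), 0.9978143337700102) meandiff 2.747807
spice shift px ((-0.003998543142497368, -0.014846151885272718), 1.0062928206390804) meandiff 2.7799706
pot shift px ((0.04121514368277346, 0.006712712734312731), 0.9994355105691486) meandiff 2.0555556
grip blob [308.77808989 246.18258427] [  0  10  19  23 356]
0.2 [308.  252.9]
0.25 [308.3 249.3]
0.298 [308.5 245.9]
[352.68132771 -79.00796217 228.0210292 ] [-0.15997027 -0.15569132  0.91731451] 18.8333
```

```bash
python3 -c "
from bench import r
print(r.hand_in())"
```

```text
the job is handed in; nothing more can be done
None
```

I moved the lever from second to third and then switched the mixer on. The job was handed in at about 19 s; no verdict is reported. I only pushed, with the fingers shut: forward to the cross channel, right to the stop (9 N), then forward to the stop (7 N). Only after that did I press the far end of the rocker.

**Last checks:**
- **Lever:** in the top view the grip sits at (308.8, 246.2), against a predicted (308.5, 245.9) for fully home at 0.298 rad.
- **Bystanders:** the salt shaker, yoghurt pot and spice jar have shifted by less than 0.05 pixel since the start.
- **Arm:** it stands clear of everything.

**Less certain – the rocker:** the white mark on the paddle dropped only about 3.6 mm, against about 4.6 mm expected, which left it unclear whether the switch was fully on. My first press peaked at 44 N on the force reading. I pressed again with the tool tilted, bearing about 17 mm from the pivot. It went stiff on contact at the height predicted for on, with no travel left, so I take it to be fully on. I had used all 12 pictures by then, so I did not view the rocker again after that second press.

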